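# Fetch a cleaned mould insert from the ultrasonic cleaner and nip it in the vise

## Robot

A 6-joint arm with a two-finger parallel gripper is mounted at the origin on a cart in front of the work surface, level with it; the furniture and walls round the work are solid. World frame = base frame: x ahead of the robot, y to its left, z up, the work surface at z = 0. Lengths are in m, angles in degrees, forces in N, time in s.
With the tool pointing down it reaches from about 0.425 to 1.125 m from the base axis. Payload 14.9 kg.
Tool frame: the origin (TCP) lies at the very end of the fingers, on their centre line; the grasp point (between the pads) lies manip.grip_depth behind it (manip.grip_depth is the distance from the TCP to the grasp point, in m); z points along the fingers, y is the line along which they close (so a half turn about z gives the same grasp; the last joint's range is limited). The gripper opens to 91 mm and grips with 3 to 60 N. Pads are 32 mm wide; open, the fingers measure 118 mm over their backs; the gripper's body (76 mm by 178 mm) begins 60 mm behind the grasp point.
Start: joints at [-71.179, 21.709, 99.362, -0, 58.929, -1.908], TCP at [0.248, -0.655, 0.214] pointing down, gripper open.
Joint ranges: [-158.91, 158.91], [-42.39, 125.64], [0.06, 152.35], [-60.88, 240.88], [17.5, 164.5], [-176.32, 176.32]. Speed limits (degrees/s): [108.29, 108.29, 136.94, 180, 180, 180].

## Interface

Orientations are given as [roll, pitch, yaw] about the fixed x, y, z axes, in that order (R = Rz(yaw) Ry(pitch) Rx(roll)).
In Python, from cell import manip, vision gives the robot as it stands.
- The arm moves only by the shell command python3 -m crank 'ROWS' [FORCE]. ROWS is JSON, a list of rows, each a list of 7 numbers: the turn, a rotation vector about the tool's x, y, z in degrees, then the shift along the tool's x, y, z in mm, then the opening, from 0 (shut) to 1 (fully open). In form: [[rx, ry, rz, dx, dy, dz, fingers], ...]. A call has exactly 10 rows; each row is the pose to reach, as a shift and turn from the pose commanded when the call began, along the tool's axes at that moment; what a row does not reach only later rows make up. A row lasts 1/10 s, in which the tool goes at most 50 mm and 8.59 degrees, less where a joint would pass 70% of its speed; a pose out of reach is approached as far as the arm can. A call with a gripper value outside its range is refused whole. The fingers move at their own pace and stop on an object; FORCE is the grip in N (left out, the last holds). Time passes only in rows, so rows that repeat a pose let the fingers close, or fill a call up. It gives the time, the measured TCP pose, the force, the opening and the grip force at its end, in the units of the state.
- manip.state(): the state, without advancing time (a new reading comes with each control period).
- vision.camera(name): name is "scene" or "top" or "wrist"; returns (picture, depth): 480x640x3 uint8, red, green, blue; 480x640 float32, m along the optical axis (not along the pixel's ray), 0 where there is no reading.
- vision.calibration(name): a dict with "fx", "fy", "cx", "cy" (pixels), "k1" (the pictures are not rectified: a ray, as slopes to the right and down, at radius r is drawn at 1 + k1 r^2 times it, then the intrinsics apply), "eye" and "orientation" of the camera in the world; the wrist camera has in their place "mount" (4x4, takes a point from camera to tool coordinates, whose origin is the TCP and whose axes are the flange's). Camera axes: x right, y down, z forward; pixel columns grow to the right and rows downward; lengths in m; the calibration is good to about 2 mm. A picture is of the moment at which its call begins: read the wrist's pose just before it. calibration takes no time and is no camera call.
- manip.job_done(): hands the job in; it is judged then, once.
The state is a dict: "t": time; "joint_positions": joint angles; "qvel": joint speeds; "tau": joint torques, N m; "position": TCP position; "orientation": TCP orientation; "wrist_force": force on the tool from outside, world axes, zero at the start; "wrist_torque": the same for the moment, N m; "width": finger opening in m; "grasp_force": force on a finger pad.
Only numpy, scipy, OpenCV 4.12 (cv2) and the standard library are available. Lean on these libraries where they do the work, as an engineer would, in place of code of your own. Each camera call takes 0.05 s, during which the arm holds its last target. There are 200 camera calls.

## Task

Lift the loose lid off the ultrasonic cleaner by its knob and set it down gently on the bench beside it, flat with the knob up. Then take the steel insert out of the basket and lay it flat on the bed of the small vise, lowered between the jaws and not dropped, its long sides against the jaws and its ends level with theirs (put it down and take it by its ends: the jaws need its long sides). Last, slide the jaw up until it nips the insert, let go, and leave the other things on the bench as they were.

Things in the scene. Friction and masses are not known exactly. Their poses are not given: they have to be found in the camera images.
- tank_rim (a point): Drained bench-top ultrasonic cleaner, aluminium housing 128 x 190 mm, 112 mm high, fixed to the bench. This point is the centre of the tank's mouth at rim height (112 mm above the bench); x along the short side (away from the front panel), y along the long side, z up. Its mouth is 84 mm (x) by 148 mm (y). The bench between cleaner and vise starts clear.
- basket_floor (a point): Centre of the floor of the fixed wire basket in the tank, 40 mm under the rim (72 mm above the bench); axes as tank_rim. Inside it is 76 mm (x) by 138 mm (y); its walls are 26 mm high.
- lid_knob (a point): Middle of the round black knob (30 mm diameter, 26 mm tall, upright axis) on the cleaner's loose lid of bare sheet steel, 0.26 kg. Lid plate 106 mm (x) by 172 mm (y), its top 21 mm below this point (a 10 mm stem shows under the knob); a locating lip under it ends 33 mm below this point and hangs 8 mm into the tank's mouth with about 3 mm of play all round. Standing on the bench on its lip, this point is 33 mm above the bench.
- insert_center (a point): Centre of the ground steel insert, a plain block with bores in its top, 40 mm (its x) by 62 mm (its y) by 22 mm high (its z, up), 0.34 kg. It starts flat on the basket floor, its 62 mm length across the narrow way of the basket, so that only its long sides (40 mm apart) can be reached there.
- vise_seat (a point): Small ground toolmaker's vise, fixed. This point lies on its flat bed (34.5 mm above the bench), midway along the jaws and 20 mm from the fixed jaw's face: the insert's centre ends 11 mm above it. x runs along the jaws, y from the fixed to the sliding jaw, z up. The jaws are 60 mm wide (x) and rise 22 mm above the bed, as high as the insert: no room for fingers along its long sides.
- jaw_top (a point): Centre of the top face of the vise's sliding jaw, a block 60 mm (x) by 34 mm (y), 21 mm high, whose top is 56 mm above the bench; axes as vise_seat. It can be gripped from above across its 60 mm width, or pushed; the screw behind it moves along with it and need not be turned. Under the jaws the vise is 60 mm wide, its base (lowest 22 mm) 67 mm.
- toolmaker_vise_jaw (a joint): Opening of the vise between the jaw faces in m: 0 shut, 0.045 fully open (so it starts, nearly). It slides freely against about 3 N of friction and stays where it is left; with the insert nipped it reads about 0.040.
- brush: Purple bench brush lying bristles up near the front of the bench, 37 x 99 x 28 mm, loose; leave it alone. Origin under its centre.
- bush: Flanged steel guide bush standing upright right of the cleaner, 40 mm diameter, 35 mm high, loose; leave it alone. Origin under its centre.
- small_insert: A smaller steel insert block, 28 x 50 x 28 mm, lying in front of the cleaner, loose; not the one wanted. Origin under its centre.
- wash_bottle: White plastic wash bottle with a straight jet tube, 69 mm diameter, 250 mm high, standing loose behind the work; leave it alone. Origin under its centre.

How it is judged (in metres and radians):
On the way, in this order (a step that is already met when the one before it is completed fails the run):
1. the lid is off the cleaner and lies flat on the bench, knob up, clear of the tank (height (world z) of lid_knob below 0.037 m and angle between lid_knob's own z axis and vertical below 0.06 rad and horizontal distance between lid_knob and tank_rim above 0.12 m), for 0.2 s.
2. the insert lies flat on the vise's bed between the jaws (z of insert_center in the frame of vise_seat between 0.008 and 0.0135 m and x of insert_center in the frame of vise_seat between -0.008 and 0.008 m and y of insert_center in the frame of vise_seat between -0.003 and 0.009 m and angle between the x axis of insert_center and the y axis of vise_seat, either way round below 0.09 rad and angle between insert_center's own z axis and vertical below 0.06 rad), for 0.2 s.
At the end, for the whole second after the job is handed in: The lid lies flat on the bench, knob up, its centre over 120 mm from the tank's; the insert lies flat on the vise's bed with its ends level with the jaws' within 8 mm, its long sides along the jaws within 5 degrees, and the sliding jaw closed on it (opening under 41.2 mm) (all of step 1 and z of insert_center in the frame of vise_seat between 0.008 and 0.0135 m and x of insert_center in the frame of vise_seat between -0.008 and 0.008 m and y of insert_center in the frame of vise_seat between -0.003 and 0.003 m and angle between the x axis of insert_center and the y axis of vise_seat, either way round below 0.09 rad and angle between insert_center's own z axis and vertical below 0.06 rad and value of joint toolmaker_vise_jaw below 0.0412 m); the robot touches nothing.
It fails at once if the lid is dropped or slammed on the bench (it moves at over 0.45 m/s within 25 mm of its rest height) (height (world z) of lid_knob below 0.058 m and linear speed of lid above 0.45 m/s).
It fails at once if the insert is dropped into the vise (it moves at over 0.45 m/s within 20 mm of the bed) (z of insert_center in the frame of vise_seat below 0.031 m and horizontal distance between insert_center and vise_seat below 0.03 m and linear speed of insert above 0.45 m/s).
It fails at once if a bystander is moved more than 20 mm or the bottle tipped (distance of any of brush, bush, small_insert, wash_bottle from where it was at the start of the episode above 0.02 m or angle between wash_bottle's own z axis and vertical above 0.3 rad).
It also fails if it takes over 66 s, if anything falls off the work surface, if the arm or the gripper's body presses on something with over 40 N, if the wrist force passes 120 N, or if a joint passes its speed limit or range.

## Working session

There is one attempt and no reset: what is moved stays moved. The work goes in short steps, Python scripts to look and compute and a shell command to move; the robot and the scene stay as the last step left them, time stands still between calls to the robot, and variables do not carry over. Pictures are saved under pics/ and viewed, at most 10 in all, crops included, and the job is handed in when it is done.

```bash
ls; mkdir -p pics
python3 - <<'E'
from cell import manip, vision
import cv2, numpy as np
print(manip.state(), manip.grip_depth)
for n in ("scene","top"):
    p,d=vision.camera(n); cv2.imwrite(f"pics/{n}0.png",p[:,:,::-1]); np.savez(f"{n}0.npz",p=p,d=d)
    print(vision.calibration(n))
print(vision.calibration("wrist"))
E
```

```text
pics
{'t': 0.0, 'joint_positions': array([-7.11777071e+01,  2.17383837e+01,  9.93949983e+01,  1.31997871e-03,
        5.89282920e+01, -1.90805614e+00]), 'qvel': array([ 0.02418657,  0.03269718, -0.02445639, -0.08798403,  0.09844654,
        0.03399241]), 'tau': array([-8.13912866e-04, -7.63736844e+01, -4.34370410e+01,  6.50118990e-02,
        4.24973282e-02, -7.23471203e-05]), 'position': array([ 0.24765205, -0.65431189,  0.21329513]), 'orientation': array([-1.79938398e+02, -3.18271167e-03,  2.07296655e+01]), 'wrist_force': array([-0.12473043, -0.82123287, -0.3084031 ]), 'wrist_torque': array([-0.00314663, -0.01617918,  0.02695962]), 'grasp_force': 0.0, 'width': 0.09110911987027567} 0.0188
{'fx': 613.230343298026, 'fy': 613.230343298026, 'cx': 317.9297492709977, 'cy': 233.67489606279963, 'k1': 0.011185153751185515, 'eye': array([0.04042192, 0.65295348, 1.02766466]), 'orientation': array([-135.27945206,    0.4181697 , -144.95239932])}
{'fx': 523.7009395864031, 'fy': 523.7009395864031, 'cx': 312.5810985870948, 'cy': 234.3018622298308, 'k1': -0.040742122195030525, 'eye': array([ 0.47862318, -0.10116208,  1.38654368]), 'orientation': array([-175.64721385,    0.34903429,  -89.48131213])}
{'fx': 389.8360963257178, 'fy': 389.8360963257178, 'cx': 323.8201715560899, 'cy': 237.1927375125304, 'k1': -0.02326503874737306, 'mount': array([[-2.19124834e-05, -9.61691284e-01, -2.74134773e-01,
         7.72607729e-02],
       [ 9.99999985e-01, -6.87926508e-05,  1.61398020e-04,
        -4.65174266e-04],
       [-1.74073527e-04, -2.74134765e-01,  9.61691271e-01,
        -1.70259343e-01],
       [ 0.00000000e+00,  0.00000000e+00,  0.00000000e+00,
         1.00000000e+00]])}
```

View pics/top0.png

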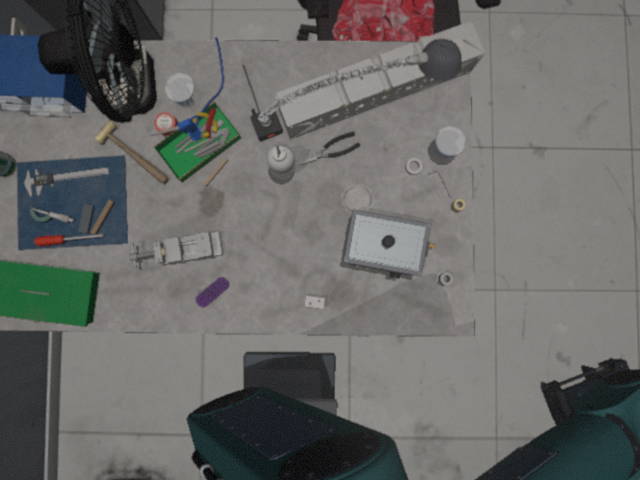

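View pics/scene0.png

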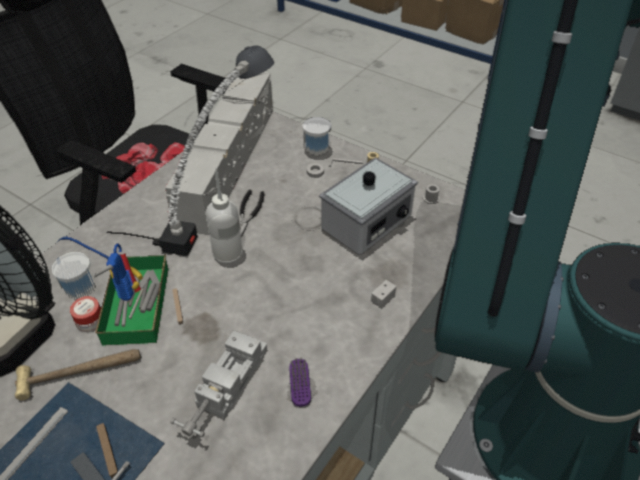

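The top view shows the lid knob at (388,241), the cleaner around (388,243), the vise at (130–222, 232–265) with its screw at the left, the brush at (212,291), the small insert at (315,301), the bush at (446,278) and the bottle at (280,158). The scene view agrees.

```bash
cat > h.py <<'E'
import numpy as np, cv2
from scipy.spatial.transform import Rotation as R
from cell import manip, vision
def cam(n,st=None):
    c=vision.calibration(n)
    if n=="wrist":
        T=np.eye(4);T[:3,:3]=R.from_euler('xyz',st['orientation'],degrees=True).as_matrix();T[:3,3]=st['position']
        T=T@c['mount']
        return c,T[:3,:3],T[:3,3]
    return c,R.from_euler('xyz',c['orientation'],degrees=True).as_matrix(),np.array(c['eye'])
def rays(c,uv):
    K=np.array([[c['fx'],0,c['cx']],[0,c['fy'],c['cy']],[0,0,1]])
    q=cv2.undistortPoints(np.array(uv,float).reshape(-1,1,2),K,np.array([c['k1'],0,0,0.])).reshape(-1,2)
    return np.c_[q,np.ones(len(q))]
def plane(C,uv,z):
    c,Rm,e=C; r=rays(c,uv)@Rm.T
    return e+r*((z-e[2])/r[:,2])[:,None]
def cloud(C,d):
    c,Rm,e=C; v,u=np.mgrid[:480,:640]
    return (e+(rays(c,np.c_[u.ravel(),v.ravel()])*d.ravel()[:,None])@Rm.T).reshape(480,640,3)
def rect(P):  # xy points -> centre, sizes, angle
    return cv2.minAreaRect((np.asarray(P)[:,:2]*1000).astype(np.float32))
E
python3 - <<'E'
from h import *
f=np.load('top0.npz');C=cam('top');X=cloud(C,f['d']);X[f['d']==0]=np.nan
def sel(u0,u1,v0,v1,z0,z1):
    S=X[v0:v1,u0:u1].reshape(-1,3); return S[(S[:,2]>z0)&(S[:,2]<z1)]
print('bench',np.nanmedian(X[290:300,360:400,2]))
k=sel(370,405,225,260,.135,.2);print('knob',len(k),k.mean(0),k[:,2].max(),rect(k))
l=sel(330,445,200,290,.108,.125);print('lid',np.median(l[:,2]),rect(l))
l=sel(330,445,200,290,.09,.2);print('all',rect(l))
v=sel(120,232,222,275,.048,.08);print('visetop',rect(v),np.median(v[:,2]))
v=sel(120,232,222,275,.012,.08);print('viseall',rect(v))
for n,(a,b,c,d,h) in dict(brush=(190,235,272,312,.01),small=(300,330,290,312,.01),bush=(435,458,268,290,.01),bottle=(260,298,140,188,.02)).items():
    s=sel(a,b,c,d,h,.3);print(n,rect(s),s[:,2].max())
p=cv2.resize(f['p'][220:280,120:235,::-1],None,fx=6,fy=6,interpolation=cv2.INTER_CUBIC)
cv2.imwrite('pics/vise.png',p)
print(np.round(X[[244,246,248],:][:,range(128,228,3)][1]*1000).astype(int).tolist())
E
```

```text
bench 0.0007413309984272143
knob 130 [ 0.55832042 -0.27186979  0.14912354] 0.15631802847890497 ((558.7134399414062, -272.119873046875), (28.745254516601562, 27.942232131958008), 0.4932442307472229)
lid 0.1154309928043542 ((557.2677001953125, -273.38787841796875), (194.2296905517578, 131.8800811767578), 79.9722900390625)
all ((557.2001953125, -273.82220458984375), (195.0570526123047, 133.03662109375), 79.9483642578125)
visetop ((537.143310546875, 274.6397399902344), (62.96833419799805, 213.60287475585938), 8.583593368530273) 0.05617479457346053
viseall ((538.0909423828125, 264.91546630859375), (64.53402709960938, 233.62417602539062), 8.727863311767578)
brush ((429.4791564941406, 171.688232421875), (36.277099609375, 97.75495910644531), 40.68603515625) 0.029287272165958944
small ((407.2685241699219, -97.62469482421875), (49.698089599609375, 27.883453369140625), 82.59516906738281) 0.03755635937251167
bush ((470.2637634277344, -436.8986511230469), (32.17979049682617, 32.14824676513672), 59.501747131347656) 0.040690949956000866
bottle ((763.1878662109375, -11.139549255371094), (66.33659362792969, 67.36758422851562), 2.6910324096679688) 0.2538293189496199
[[548, 400, 2], [546, 375, 49], [549, 386, -4], [549, 377, -1], [549, 368, 0], [549, 360, 1], [549, 353, -2], [549, 343, 4], [549, 336, 0], [546, 310, 59], [546, 302, 61], [547, 297, 49], [548, 298, 21], [547, 280, 56], [547, 273, 53], [547, 265, 54], [547, 256, 58], [547, 250, 52], [549, 253, 11], [550, 245, 8], [550, 237, 9], [550, 229, 8], [550, 221, 12], [548, 203, 53], [547, 194, 59], [547, 187, 57], [547, 178, 65], [547, 171, 60], [549, 170, 28], [549, 163, 24], [549, 155, 25], [550, 149, 10], [551, 143, 0], [551, 135, 1]]
```

View pics/vise.png

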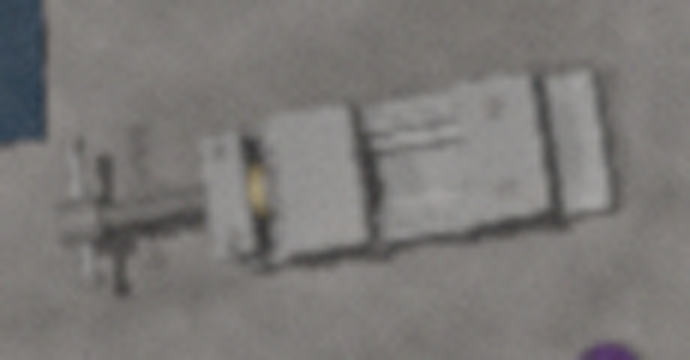

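The crop shows the sliding jaw at crop x 265–365, the open bed with its slots at 375–465, the fixed jaw at 465–545 and the base foot at 550–605. So vise y runs about world +y (98.6°). Moving over the lid now.

```bash
cat > go.py <<'E'
import sys
from h import *
x,y,z,yaw=map(float,sys.argv[1:5])
s=manip.state();A=R.from_euler('xyz',s['orientation'],degrees=True)
B=R.from_euler('xyz',[180,0,yaw],degrees=True)
print('turn',np.round((A.inv()*B).as_rotvec(degrees=True),1),'shift',np.round(A.inv().apply(np.array([x,y,z])-s['position'])*1000,1),'t',round(s['t'],2))
E
python3 go.py .559 -.272 .30 -10
```

```text
turn [-0.1  0.  30.7] shift [ 426.5 -247.5  -86.4] t 0.1
```

```bash
python3 -m crank '[[0,0,0,0,0,-40,1],[0,0,3,43,-25,-86,1],[0,0,10,86,-50,-86,1],[0,0,18,130,-75,-86,1],[0,0,26,174,-100,-86,1],[0,0,31,218,-126,-86,1],[0,0,31,261,-151,-86,1],[0,0,31,304,-176,-86,1],[0,0,31,348,-202,-86,1],[0,0,31,391,-227,-86,1]]'; python3 go.py .559 -.272 .30 -10
```

```text
t: 1.1
position: [0.5236, -0.3148, 0.2998]
orientation: [-180.0, 0.0, -10.3]
wrist_force: [0.0, -0.8, 0.5]
width: 0.0912
grasp_force: 0.0
turn [-0.   0.  -0.3] shift [ 27.2 -48.4  -0.2] t 1.1
```

```bash
python3 -m crank '[[0,0,0,14,-24,0,1],[0,0,0,27,-48,0,1],[0,0,0,27,-48,0,1],[0,0,0,27,-48,0,1],[0,0,0,27,-48,0,1],[0,0,0,27,-48,0,1],[0,0,0,27,-48,0,1],[0,0,0,27,-48,0,1],[0,0,0,27,-48,0,1],[0,0,0,27,-48,0,1]]'
python3 - <<'E'
from h import *
s=manip.state();p,d=vision.camera('wrist');cv2.imwrite('pics/w1.png',p[:,:,::-1]);C=cam('wrist',s);X=cloud(C,d);S=X.reshape(-1,3)[d.ravel()>0]
print(s['position'],s['orientation'])
k=S[(S[:,2]>.13)&(S[:,2]<.16)&(np.hypot(S[:,0]-.559,S[:,1]+.272)<.04)];print(len(k),k.mean(0),k.max(0),rect(k))
l=S[(S[:,2]>.1)&(S[:,2]<.125)];print(np.median(l[:,2]),rect(l))
E
python3 go.py .559 -.272 .117 -10
```

```text
t: 2.1
position: [0.5579, -0.2744, 0.2999]
orientation: [-180.0, 0.0, -10.3]
wrist_force: [-0.5, -0.1, -0.2]
width: 0.0913
grasp_force: 0.0
[ 0.55787479 -0.27439713  0.29993008] [-1.79999061e+02  1.56753605e-03 -1.02794024e+01]
974 [ 0.5608602  -0.27313068  0.14771029] [ 0.5738118  -0.25814248  0.15189738] ((559.2166748046875, -272.8263854980469), (29.150226593017578, 29.047101974487305), 65.29203033447266)
0.11489955463187318 ((606.2575073242188, -182.54295349121094), (427.7314453125, 182.87417602539062), 62.041168212890625)
turn [ 0.  -0.  -0.3] shift [  0.7  -2.5 183. ] t 2.15
```

View pics/w1.png

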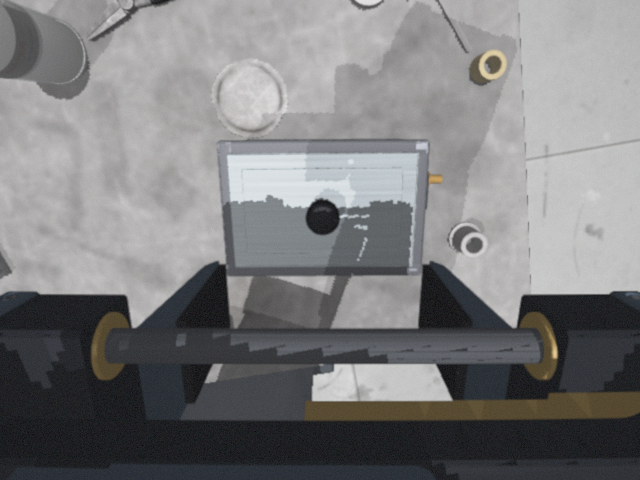

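The wrist view shows the knob at (323,216) on the lid, with the housing square to the gripper. Descending and gripping next.

```bash
python3 -m crank '[[0,0,0,1.5,-2,40,1],[0,0,0,1.5,-2,80,1],[0,0,0,1.5,-2,120,1],[0,0,0,1.5,-2,150,1],[0,0,0,1.5,-2,170,1],[0,0,0,1.5,-2,182,1],[0,0,0,1.5,-2,182,0.6],[0,0,0,1.5,-2,182,0.2],[0,0,0,1.5,-2,182,0.1],[0,0,0,1.5,-2,182,0.1]]' 35; python3 -m crank '[[0,0,0,0,0,0,0.1],[0,0,0,0,0,0,0.1],[0,0,0,0,0,0,0.1],[0,0,0,0,0,-3,0.1],[0,0,0,0,0,-8,0.1],[0,0,0,0,0,-14,0.1],[0,0,0,0,0,-22,0.1],[0,0,0,0,0,-40,0.1],[0,0,0,0,0,-60,0.1],[0,0,0,0,0,-80,0.1]]'; python3 go.py .55 -.05 .20 -10
```

```text
t: 3.15
position: [0.5601, -0.2727, 0.1187]
orientation: [180.0, -0.1, -10.3]
wrist_force: [-0.4, 0.3, -0.3]
width: 0.0617
grasp_force: 0.0
t: 4.15
position: [0.5597, -0.2725, 0.1992]
orientation: [180.0, -0.0, -10.3]
wrist_force: [0.0, -0.4, -1.9]
width: 0.0289
grasp_force: 35.0
turn [ 0.  -0.  -0.3] shift [ -49.2 -217.2   -0.8] t 4.15
```

```bash
python3 -m crank '[[0,0,0,-4,-15,0,0.1],[0,0,0,-11,-45,0,0.1],[0,0,0,-20,-85,0,0.1],[0,0,0,-30,-128,0,0.1],[0,0,0,-39,-165,0,0.1],[0,0,0,-45,-195,10,0.1],[0,0,0,-49,-212,30,0.1],[0,0,0,-49,-217,55,0.1],[0,0,0,-49,-217,85,0.1],[0,0,0,-49,-217,110,0.1]]'; python3 go.py .55 -.05 .019 -10.3;  python3 - <<'E'
from h import *
s=manip.state();p,d=vision.camera('wrist');cv2.imwrite('pics/w2.png',p[:,:,::-1])
E
```

```text
t: 5.15
position: [0.5491, -0.0492, 0.0862]
orientation: [-180.0, 0.1, -10.2]
wrist_force: [0.1, -0.2, -2.6]
width: 0.0285
grasp_force: 35.0
turn [-0.   0.1  0.1] shift [ 1.1  0.7 67.2] t 5.15
```

View pics/w2.png

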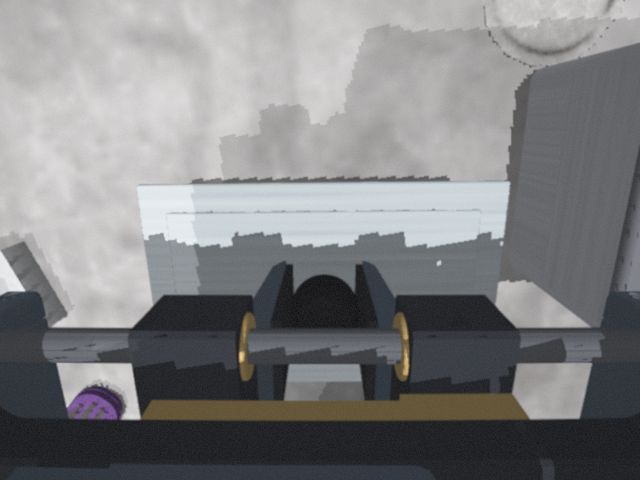

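The lid hangs level at (140–510, 183) and is clear of the tank wall at right (520+). Lowering it.

```bash
python3 -m crank '[[0,0,0,0,0,12,0.1],[0,0,0,0,0,27,0.1],[0,0,0,0,0,42,0.1],[0,0,0,0,0,54,0.1],[0,0,0,0,0,60,0.1],[0,0,0,0,0,63,0.1],[0,0,0,0,0,65,0.1],[0,0,0,0,0,66,0.1],[0,0,0,0,0,67,0.1],[0,0,0,0,0,67,0.1]]'
```

```text
t: 6.2
position: [0.5504, -0.0503, 0.0211]
orientation: [-180.0, -0.0, -10.3]
wrist_force: [0.6, -0.4, -1.5]
width: 0.0288
grasp_force: 35.0
```

```bash
python3 -m crank '[[0,0,0,0,0,1,0.1],[0,0,0,0,0,2,0.1],[0,0,0,0,0,3,0.1],[0,0,0,0,0,3,0.1],[0,0,0,0,0,3,0.1],[0,0,0,0,0,3,0.1],[0,0,0,0,0,3,0.1],[0,0,0,0,0,3,0.1],[0,0,0,0,0,3,0.1],[0,0,0,0,0,3,0.1]]'
```

```text
t: 7.2
position: [0.5503, -0.0503, 0.018]
orientation: [-180.0, -0.0, -10.3]
wrist_force: [0.2, -0.3, -2.9]
width: 0.0286
grasp_force: 35.0
```

```bash
python3 -m crank '[[0,0,0,0,0,0.5,0.1],[0,0,0,0,0,1,0.1],[0,0,0,0,0,1.5,0.1],[0,0,0,0,0,1.5,0.1],[0,0,0,0,0,1.5,0.1],[0,0,0,0,0,1.5,0.1],[0,0,0,0,0,1.5,0.1],[0,0,0,0,0,1.5,0.1],[0,0,0,0,0,1.5,0.1],[0,0,0,0,0,1.5,0.1]]'
```

```text
t: 8.2
position: [0.5503, -0.0503, 0.017]
orientation: [180.0, 0.0, -10.3]
wrist_force: [-4.6, 0.6, 10.1]
width: 0.0293
grasp_force: 35.0
```

Contact (10 N up). Releasing and rising.

```bash
python3 -m crank '[[0,0,0,0,0,-0.5,0.5],[0,0,0,0,0,-0.5,0.7],[0,0,0,0,0,-0.5,0.7],[0,0,0,0,0,-0.5,0.7],[0,0,0,0,0,-0.5,0.7],[0,0,0,0,0,-30,0.7],[0,0,0,0,0,-80,0.7],[0,0,0,0,0,-130,0.7],[0,0,0,0,0,-180,0.7],[0,0,0,0,0,-230,0.7]]'; python3 go.py .53 -.272 .30 -10.3
```

```text
t: 9.2
position: [0.5498, -0.0503, 0.2486]
orientation: [-180.0, -0.0, -10.3]
wrist_force: [1.3, -0.6, 0.2]
width: 0.0635
grasp_force: 0.0
turn [-0. -0.  0.] shift [ 20.1 221.7 -51.4] t 9.2
```

```bash
python3 -m crank '[[0,0,0,4,45,-20,0.7],[0,0,0,8,90,-40,0.7],[0,0,0,12,135,-51,0.7],[0,0,0,16,180,-51,0.7],[0,0,0,20,222,-51,0.7],[0,0,0,20,222,-51,0.7],[0,0,0,20,222,-51,0.7],[0,0,0,20,222,-51,0.7],[0,0,0,20,222,-51,0.7],[0,0,0,20,222,-51,0.7]]'
python3 - <<'E'
from h import *
s=manip.state();p,d=vision.camera('wrist');cv2.imwrite('pics/w3.png',p[:,:,::-1]);C=cam('wrist',s);X=cloud(C,d);np.savez('w3.npz',X=X,p=p,d=d,pos=s['position'],o=s['orientation'])
S=X.reshape(-1,3)[d.ravel()>0]
m=(np.hypot(S[:,0]-.56,S[:,1]+.272)<.09)
for a in np.arange(.06,.12,.005): print(round(a,3),(m&(S[:,2]>a)&(S[:,2]<a+.005)).sum(),end=' ')
i=S[m&(S[:,2]>.088)&(S[:,2]<.1)];print(rect(i))
k=S[(np.hypot(S[:,0]-.55,S[:,1]+.05)<.04)&(S[:,2]>.03)];print('lid knob',len(k),np.median(k,0) if len(k) else '')
E
```

```text
t: 10.2
position: [0.5305, -0.2715, 0.2975]
orientation: [-180.0, -0.0, -10.2]
wrist_force: [0.1, 0.2, -0.2]
width: 0.064
grasp_force: 0.0
0.06 51 0.065 616 0.07 2134 0.075 183 0.08 546 0.085 194 0.09 2725 0.095 1872 0.1 467 0.105 3581 0.11 7571 0.115 0 ((556.9747314453125, -273.0189514160156), (148.51010131835938, 83.66857147216797), 80.11957550048828)
lid knob 612 [ 0.55086962 -0.0546197   0.04439072]
```

View pics/w3.png

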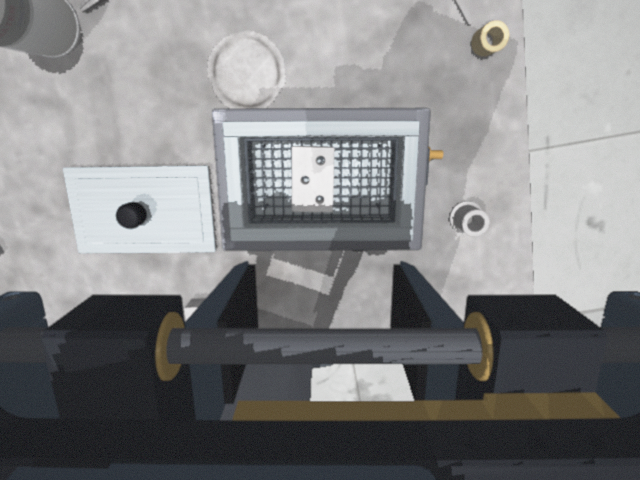

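The lid lies flat beside the cleaner (knob at (131,214)). The white insert is in the basket at about (292–334, 147–206). Measuring it from its bright patch.

```bash
python3 - <<'E'
from h import *
f=np.load('w3.npz');X=f['X'];p=f['p'];C=cam('wrist',dict(position=f['pos'],orientation=f['o']))
sub=X[140:215,280:345];m=(sub[...,2]>.087)&(sub[...,2]<.102)&(p[140:215,280:345].min(2)>150)
m=cv2.morphologyEx(m.astype(np.uint8),cv2.MORPH_OPEN,np.ones((5,5)))
n,L,st,ce=cv2.connectedComponentsWithStats(m);b=1+st[1:,4].argmax();print(st[b])
v,u=np.where(L==b);q=plane(C,np.c_[u+280,v+140],.094);print(rect(q),np.median(sub[L==b][:,2]))
E
python3 go.py .56 -.272 .16 -10.3
```

```text
[  11    7   43   60 2236]
((562.3553466796875, -265.58544921875), (39.83735656738281, 56.2030029296875), 79.77943420410156) 0.09356915578317448
turn [-0.  -0.   0.1] shift [ 29.1  -4.8 137.5] t 10.25
```

```bash
python3 go.py .560 -.2655 .0765 -10.2; python3 -m crank '[[0,0,0,14,-6,30,0.7],[0,0,0,28,-11,70,0.7],[0,0,0,28,-11,110,0.7],[0,0,0,28,-11,150,0.7],[0,0,0,28,-11,180,0.7],[0,0,0,28,-11,205,0.7],[0,0,0,28,-11,218,0.7],[0,0,0,28,-11,221,0.7],[0,0,0,28,-11,221,0.7],[0,0,0,28,-11,221,0.7]]' 40
```

```text
turn [-0. -0. -0.] shift [ 27.9 -11.2 221. ] t 10.25
t: 11.25
position: [0.5607, -0.2668, 0.0778]
orientation: [180.0, -0.1, -10.3]
wrist_force: [-0.1, -0.3, 1.1]
width: 0.0638
grasp_force: 0.0
```

```bash
python3 -m crank '[[0,0,0,0,0,0,0.4],[0,0,0,0,0,0,0.2],[0,0,0,0,0,0,0.2],[0,0,0,0,0,0,0.2],[0,0,0,0,0,0,0.2],[0,0,0,0,0,-3,0.2],[0,0,0,0,0,-10,0.2],[0,0,0,0,0,-30,0.2],[0,0,0,0,0,-65,0.2],[0,0,0,0,0,-105,0.2]]' 40;  python3 go.py .57 .10 .18 8
```

```text
t: 12.25
position: [0.559, -0.2661, 0.1819]
orientation: [-180.0, 0.1, -10.3]
wrist_force: [1.1, -0.7, -3.3]
width: 0.0398
grasp_force: 40.0
turn [ -0.1   0.1 -18.3] shift [ -54.4 -362.2    2.2] t 12.25
```

```bash
python3 go.py .57 .095 .18 -10.3; python3 -m crank '[[0,0,0,-4,-20,0,0.2],[0,0,0,-10,-60,0,0.2],[0,0,0,-18,-105,0,0.2],[0,0,0,-26,-152,0,0.2],[0,0,0,-34,-200,0,0.2],[0,0,0,-42,-248,0,0.2],[0,0,0,-48,-295,0,0.2],[0,0,0,-52,-332,0,0.2],[0,0,0,-54,-353,0,0.2],[0,0,0,-54,-357,0,0.2]]';  python3 go.py .57 .095 .005 -10.3
```

```text
turn [-0.   0.1  0. ] shift [ -53.5 -357.3    2.2] t 12.25
t: 13.25
position: [0.5696, 0.0969, 0.1808]
orientation: [180.0, 0.0, -10.1]
wrist_force: [0.5, -0.6, -2.7]
width: 0.0398
grasp_force: 40.0
turn [0.  0.  0.2] shift [  0.9   1.8 175.8] t 13.25
```

```bash
python3 -m crank '[[0,0,0,0,0,20,0.2],[0,0,0,0,0,60,0.2],[0,0,0,0,0,100,0.2],[0,0,0,0,0,135,0.2],[0,0,0,0,0,155,0.2],[0,0,0,0,0,166,0.2],[0,0,0,0,0,170,0.2],[0,0,0,0,0,172,0.2],[0,0,0,0,0,173,0.2],[0,0,0,0,0,174,0.2]]';python3 -m crank '[[0,0,0,0,0,0.5,0.2],[0,0,0,0,0,1,0.2],[0,0,0,0,0,1,0.2],[0,0,0,0,0,1,0.2],[0,0,0,0,0,1,0.2],[0,0,0,0,0,1,0.2],[0,0,0,0,0,1,0.2],[0,0,0,0,0,1,0.2],[0,0,0,0,0,1,0.2],[0,0,0,0,0,1,0.2]]'
```

```text
t: 14.25
position: [0.571, 0.0945, 0.0083]
orientation: [-180.0, -0.1, -10.3]
wrist_force: [0.8, 0.3, -3.0]
width: 0.0398
grasp_force: 40.0
t: 15.25
position: [0.5703, 0.0944, 0.0064]
orientation: [180.0, 0.0, -10.3]
wrist_force: [-0.0, -0.0, -3.2]
width: 0.04
grasp_force: 40.0
```

```bash
python3 -m crank '[[0,0,0,0,0,0.5,0.2],[0,0,0,0,0,1,0.2],[0,0,0,0,0,1,0.2],[0,0,0,0,0,1.5,0.2],[0,0,0,0,0,1.5,0.2],[0,0,0,0,0,1.5,0.2],[0,0,0,0,0,1.5,0.2],[0,0,0,0,0,1.5,0.2],[0,0,0,0,0,1.5,0.2],[0,0,0,0,0,1.5,0.2]]'
```

```text
t: 16.25
position: [0.5704, 0.0944, 0.005]
orientation: [-180.0, -0.0, -10.3]
wrist_force: [-1.0, -0.1, -3.3]
width: 0.0396
grasp_force: 40.0
```

```bash
python3 -m crank '[[0,0,0,0,0,0.5,0.2],[0,0,0,0,0,1,0.2],[0,0,0,0,0,1,0.2],[0,0,0,0,0,1,0.2],[0,0,0,0,0,1,0.2],[0,0,0,0,0,1.3,0.2],[0,0,0,0,0,1.3,0.2],[0,0,0,0,0,1.3,0.2],[0,0,0,0,0,1.3,0.2],[0,0,0,0,0,1.3,0.2]]'
```

```text
t: 17.25
position: [0.5704, 0.0944, 0.0048]
orientation: [180.0, 0.0, -10.3]
wrist_force: [-10.2, -1.9, 23.2]
width: 0.0393
grasp_force: 40.0
```

```bash
python3 -m crank '[[0,0,0,0,0,-1,0.5],[0,0,0,0,0,-1,0.7],[0,0,0,0,0,-1,0.7],[0,0,0,0,0,-1,0.7],[0,0,0,0,0,-1,0.7],[0,0,0,0,0,-40,0.7],[0,0,0,0,0,-90,1],[0,0,0,0,0,-140,1],[0,0,-8,0,0,-190,1],[0,0,-16,0,0,-240,1]]'; python3 -m crank '[[0,0,-8,0,0,-10,1],[0,0,-16,0,0,-20,1],[0,0,-25,0,0,-25,1],[0,0,-33,0,0,-25,1],[0,0,-42,0,0,-25,1],[0,0,-50,0,0,-25,1],[0,0,-59,0,0,-25,1],[0,0,-67,0,0,-25,1],[0,0,-74,0,0,-25,1],[0,0,-74,0,0,-25,1]]'; python3 go.py .57 .095 .28 79.7
```

```text
t: 18.25
position: [0.5699, 0.0943, 0.2457]
orientation: [180.0, -0.0, 6.0]
wrist_force: [0.3, 0.4, -0.7]
width: 0.0906
grasp_force: 0.0
t: 19.25
position: [0.5703, 0.0944, 0.2685]
orientation: [-180.0, 0.0, 79.8]
wrist_force: [-0.8, -0.4, 0.8]
width: 0.0913
grasp_force: 0.0
turn [-0.   0.   0.1] shift [  0.6  -0.4 -11.5] t 19.25
```

Run:
```python
from h import *
s=manip.state();p,d=vision.camera('wrist');cv2.imwrite('pics/w4.png',p[:,:,::-1]);C=cam('wrist',s);X=cloud(C,d);np.savez('w4.npz',X=X,p=p,d=d,pos=s['position'],o=s['orientation'])
S=X.reshape(-1,3)[d.ravel()>0]
i=S[(np.hypot(S[:,0]-.57,S[:,1]-.0945)<.045)&(S[:,2]>.015)&(S[:,2]<.03)];print('insert',len(i),np.median(i[:,2]),rect(i))
v=S[(S[:,1]>.13)&(S[:,1]<.33)&(abs(S[:,0]-.54)<.06)]
print('tops',rect(v[(v[:,2]>.048)&(v[:,2]<.065)&(v[:,1]<.29)]),'bed',rect(v[(v[:,2]>.028)&(v[:,2]<.04)]))
a=np.radians(98.7);w=v[:,:2]@[np.cos(a),np.sin(a)];h=v[abs(v[:,:2]@[np.sin(a),-np.cos(a)]-.58)<1]
for t in np.arange(w.min(),w.max(),.005):
    g=v[(w>=t)&(w<t+.005)];print(round(t,3),len(g),np.round(np.median(g[:,2]),3),end=' | ')
```

```text
insert 1990 0.02154696225535435 ((569.8450317382812, 94.81105041503906), (40.08671569824219, 62.028839111328125), 79.78626251220703)
tops ((543.9322509765625, 230.85455322265625), (60.76804733276367, 122.80757141113281), 10.163141250610352) bed ((543.2877197265625, 232.99935913085938), (64.0701904296875, 127.77835083007812), 9.612404823303223)
0.038 90 -0.0 | 0.043 1705 0.362 | 0.048 4317 0.365 | 0.053 3784 0.369 | 0.058 4246 0.365 | 0.063 2386 0.356 | 0.068 565 0.021 | 0.073 528 0.02 | 0.078 533 0.021 | 0.083 582 0.023 | 0.088 571 0.055 | 0.093 576 0.055 | 0.098 589 0.055 | 0.103 576 0.055 | 0.108 589 0.055 | 0.113 592 0.055 | 0.118 359 -0.0 | 0.123 591 0.007 | 0.128 584 0.007 | 0.133 585 0.007 | 0.138 593 0.007 | 0.143 599 0.007 | 0.148 596 0.007 | 0.153 620 0.007 | 0.158 852 0.021 | 0.163 968 0.043 | 0.168 666 0.055 | 0.173 668 0.055 | 0.178 685 0.055 | 0.183 684 0.055 | 0.188 693 0.055 | 0.193 589 0.054 | 0.198 431 0.0 | 0.203 342 0.022 | 0.208 321 0.035 | 0.213 101 -0.0 | 0.218 93 -0.001 | 0.223 93 -0.001 | 0.228 86 -0.001 | 0.233 51 -0.001 |
```

View pics/w4.png

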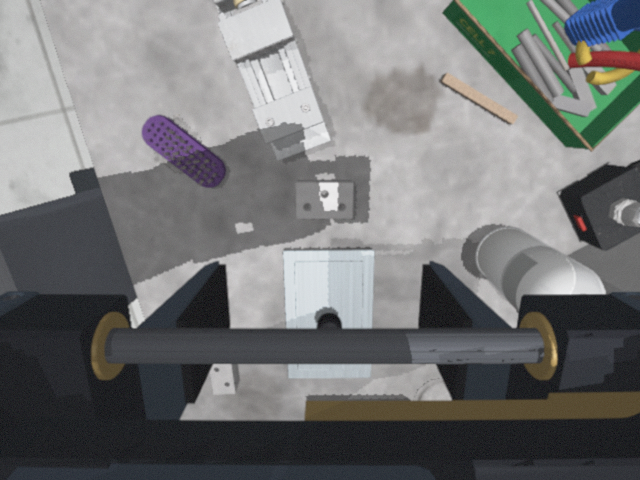

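The insert is flat on the bench at (325,199). The vise runs from (295,140) up to (240,20), with the fixed jaw nearest, the slotted bed in the middle and the sliding jaw at (255,30). Fitting both jaws next.

Run:
```python
from h import *
f=np.load('w4.npz');X=f['X'];d=f['d'];S=X.reshape(-1,3)[d.ravel()>0]
v=S[(S[:,1]>.13)&(S[:,1]<.31)&(abs(S[:,0]-.54)<.06)]
a=np.radians(98.7);w=v[:,:2]@[np.cos(a),np.sin(a)]
J={}
for n,m in dict(fix=(w<.14),sl=(w>.14)).items():
    k=v[m&(v[:,2]>.05)&(v[:,2]<.06)]
    r=rect(k);print(n,len(k),r,np.median(k[:,2]))
    for pc in(1,): print(np.round(cv2.boxPoints(r),1).tolist())
    # edges along long direction
    for aa in (97,98,98.7,99,100,101):
        t=np.radians(aa);A=k[:,:2]@np.array([[np.cos(t),np.sin(t)],[np.sin(t),-np.cos(t)]]).T*1000
        print(aa,np.round(np.percentile(A,[.5,99.5],axis=0).T.ravel(),1))
g=v[(w>.125)&(w<.155)];print(np.histogram(g[:,2],bins=np.arange(-.005,.07,.005)))
```

```text
fix 2381 ((551.422607421875, 187.1767120361328), (60.10499572753906, 34.19662857055664), 10.224580764770508) 0.05566727059406701
[[518.7999877929688, 198.6999969482422], [524.9000244140625, 165.0], [584.0, 175.6999969482422], [578.0, 209.3000030517578]]
97 [100.9 136.1 540.9 599.9]
98 [ 91.2 125.9 542.9 601.8]
98.7 [ 84.5 118.7 544.1 603.1]
99 [ 81.5 115.6 544.6 603.6]
100 [ 71.6 105.5 546.1 605.3]
101 [ 61.5  95.3 547.4 606.7]
sl 3094 ((536.4417724609375, 272.64404296875), (60.74679946899414, 51.06593322753906), 10.247801780700684) 0.055485985992324044
[[502.0, 292.3999938964844], [511.1000061035156, 242.10000610351562], [570.9000244140625, 252.89999389648438], [561.7999877929688, 303.20001220703125]]
97 [179.  228.  536.3 596.3]
98 [169.4 218.4 539.7 599.6]
98.7 [162.7 211.7 542.  601.8]
99 [159.8 208.8 543.  602.7]
100 [150.  199.2 546.  605.6]
101 [139.9 189.5 548.7 608.4]
(array([1195,  404,  621,   16,   28,  442,    9,  749,   98,    0,    0,
          0,    0,    0,    0]), array([-0.005,  0.   ,  0.005,  0.01 ,  0.015,  0.02 ,  0.025,  0.03 ,
        0.035,  0.04 ,  0.045,  0.05 ,  0.055,  0.06 ,  0.065,  0.07 ]))
```

```bash
python3 go.py .5698 .0948 .008 79.8; python3 -m crank '[[0,0,0,0,0,30,1],[0,0,0,0,0,75,1],[0,0,0,0,0,120,1],[0,0,0,0,0,165,1],[0,0,0,0,0,205,1],[0,0,0,0,0,235,1],[0,0,0,0,0,253,1],[0,0,0,0,0,260,1],[0,0,0,0,0,260,1],[0,0,0,0,0,260,1]]' 15
```

```text
turn [-0.   0.  -0.2] shift [  0.3  -0.5 260.5] t 19.3
t: 20.3
position: [0.571, 0.0945, 0.0096]
orientation: [179.9, -0.0, 79.7]
wrist_force: [-0.2, 0.4, -0.5]
width: 0.091
grasp_force: 0.0
```

```bash
python3 -m crank '[[0,0,0,0,0,0,0.8],[0,0,0,0,0,0,0.7],[0,0,0,0,0,0,0.6],[0,0,0,0,0,0,0.5],[0,0,0,0,0,0,0.5],[0,0,0,0,0,0,0.5],[0,0,0,0,0,0,0.5],[0,0,0,0,0,0,0.5],[0,0,0,0,0,0,0.5],[0,0,0,0,0,0,0.5]]' 40; python3 -m crank '[[0,0,0,0,0,-3,0.5],[0,0,0,0,0,-10,0.5],[0,0,0,0,0,-25,0.5],[0,0,0,0,0,-50,0.5],[0,0,0,0,0,-80,0.5],[0,0,0,0,0,-110,0.5],[0,0,0,0,0,-110,0.5],[0,0,0,0,0,-110,0.5],[0,0,0,0,0,-110,0.5],[0,0,0,0,0,-110,0.5]]'; for i in 1 2 3; do python3 go.py .5445 .2257 .12 100.2; done
```

```text
t: 21.3
position: [0.5706, 0.0944, 0.009]
orientation: [180.0, -0.0, 79.7]
wrist_force: [-1.0, 0.2, 6.9]
width: 0.0618
grasp_force: 40.0
t: 22.3
position: [0.5696, 0.0943, 0.1175]
orientation: [-179.9, 0.0, 79.7]
wrist_force: [-0.4, -0.8, -2.6]
width: 0.0621
grasp_force: 40.0
turn [ -0.1   0.  -20.5] shift [124.8 -48.1  -2.5] t 22.3
turn [ -0.1   0.  -20.5] shift [124.8 -48.1  -2.5] t 22.3
turn [ -0.1   0.  -20.5] shift [124.8 -48.1  -2.5] t 22.3
```

```bash
python3 -m crank '[[0,0,-2,12,-5,0,0.5],[0,0,-6,32,-12,0,0.5],[0,0,-11,57,-22,0,0.5],[0,0,-16,82,-32,0,0.5],[0,0,-20,105,-40,0,0.5],[0,0,-20.5,119,-46,0,0.5],[0,0,-20.5,125,-48,0,0.5],[0,0,-20.5,125,-48,0,0.5],[0,0,-20.5,125,-48,0,0.5],[0,0,-20.5,125,-48,0,0.5]]'
python3 - <<'E'
from h import *
s=manip.state();p,d=vision.camera('wrist');cv2.imwrite('pics/w5.png',p[:,:,::-1]);C=cam('wrist',s);X=cloud(C,d);np.savez('w5.npz',X=X,p=p,d=d,pos=s['position'],o=s['orientation'])
print(s['position'],s['orientation'])
S=X.reshape(-1,3)[d.ravel()>0]
k=S[(S[:,2]>.05)&(S[:,2]<.06)&(S[:,1]>.15)&(S[:,1]<.31)&(abs(S[:,0]-.54)<.06)];print(len(k),rect(k),cv2.boxPoints(rect(k)))
i=S[(S[:,2]>.12)&(S[:,2]<.14)&(np.hypot(S[:,0]-.5445,S[:,1]-.2257)<.04)];print(len(i),rect(i),cv2.boxPoints(rect(i)))
E
```

```text
t: 23.3
position: [0.5456, 0.2252, 0.1186]
orientation: [-180.0, 0.0, 100.2]
wrist_force: [0.6, 0.3, -2.8]
width: 0.0619
grasp_force: 40.0
[0.54555534 0.22519696 0.11856828] [-1.79988470e+02  4.43003396e-03  1.00153964e+02]
8576 ((534.7464599609375, 280.32867431640625), (60.214324951171875, 65.96183013916016), 10.237451553344727) [[499.257   307.43362]
 [510.98026 242.52194]
 [570.23596 253.22372]
 [558.5127  318.1354 ]]
10547 ((543.8294067382812, 229.3424530029297), (72.33758544921875, 32.913612365722656), 10.208250999450684) [[505.3166  239.1287 ]
 [511.14972 206.73608]
 [582.3422  219.55621]
 [576.5091  251.94882]]
```

View pics/w5.png

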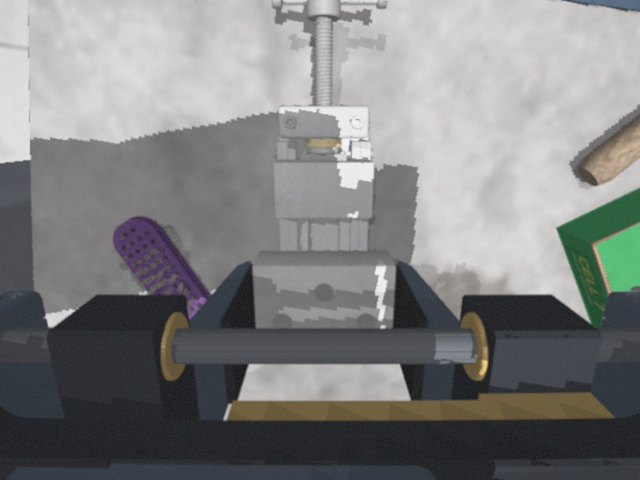

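The view shows the insert held square (far edge at v≈251, u 257–392) in line with the sliding jaw (275–373, 160–218). Its clearance to the sliding jaw face works out at about 2.4 mm, so lower it.

```bash
python3 -m crank '[[0,0,0,0,0,10,0.5],[0,0,0,0,0,25,0.5],[0,0,0,0,0,40,0.5],[0,0,0,0,0,47,0.5],[0,0,0,0,0,50,0.5],[0,0,0,0,0,52,0.5],[0,0,0,0,0,54,0.5],[0,0,0,0,0,56,0.5],[0,0,0,0,0,58,0.5],[0,0,0,0,0,60,0.5]]'; python3 -m crank '[[0,0,0,0,0,1,0.5],[0,0,0,0,0,2.5,0.5],[0,0,0,0,0,4,0.5],[0,0,0,0,0,5.5,0.5],[0,0,0,0,0,7,0.5],[0,0,0,0,0,8.5,0.5],[0,0,0,0,0,10,0.5],[0,0,0,0,0,11,0.5],[0,0,0,0,0,12,0.5],[0,0,0,0,0,12,0.5]]'
```

```text
t: 24.35
position: [0.5456, 0.226, 0.0587]
orientation: [180.0, -0.0, 100.2]
wrist_force: [0.3, -0.2, -3.3]
width: 0.0617
grasp_force: 40.0
t: 25.35
position: [0.5454, 0.2259, 0.0465]
orientation: [-180.0, 0.0, 100.2]
wrist_force: [0.1, 0.7, -2.5]
width: 0.0617
grasp_force: 40.0
```

Inside the jaws with no contact. Feeling for the bed.

```bash
python3 -m crank '[[0,0,0,0,0,0.5,0.5],[0,0,0,0,0,1,0.5],[0,0,0,0,0,1.5,0.5],[0,0,0,0,0,2,0.5],[0,0,0,0,0,2,0.5],[0,0,0,0,0,2,0.5],[0,0,0,0,0,2,0.5],[0,0,0,0,0,2,0.5],[0,0,0,0,0,2,0.5],[0,0,0,0,0,2,0.5]]'
```

```text
t: 26.35
position: [0.5454, 0.226, 0.0446]
orientation: [-180.0, 0.0, 100.2]
wrist_force: [0.2, -0.5, -3.0]
width: 0.0619
grasp_force: 40.0
```

```bash
python3 -m crank '[[0,0,0,0,0,0.3,0.5],[0,0,0,0,0,0.6,0.5],[0,0,0,0,0,0.6,0.5],[0,0,0,0,0,0.6,0.5],[0,0,0,0,0,0.6,0.5],[0,0,0,0,0,0.6,0.5],[0,0,0,0,0,0.6,0.5],[0,0,0,0,0,0.6,0.5],[0,0,0,0,0,0.6,0.5],[0,0,0,0,0,0.6,0.5]]'
```

```text
t: 27.35
position: [0.5454, 0.226, 0.044]
orientation: [-180.0, -0.0, 100.2]
wrist_force: [0.6, 0.6, -1.8]
width: 0.0614
grasp_force: 40.0
```

```bash
python3 -m crank '[[0,0,0,0,0,0.3,0.5],[0,0,0,0,0,0.6,0.5],[0,0,0,0,0,0.8,0.5],[0,0,0,0,0,0.8,0.5],[0,0,0,0,0,0.8,0.5],[0,0,0,0,0,0.8,0.5],[0,0,0,0,0,0.8,0.5],[0,0,0,0,0,0.8,0.5],[0,0,0,0,0,0.8,0.5],[0,0,0,0,0,0.8,0.5]]'
```

```text
t: 28.35
position: [0.5455, 0.226, 0.0437]
orientation: [-180.0, -0.0, 100.2]
wrist_force: [-3.9, -2.0, 6.7]
width: 0.0616
grasp_force: 40.0
```

```bash
python3 -m crank '[[0,0,0,0,0,-0.5,0.8],[0,0,0,0,0,-0.5,0.9],[0,0,0,0,0,-0.5,0.9],[0,0,0,0,0,-0.5,0.9],[0,0,0,0,0,-0.5,0.9],[0,0,0,0,0,-0.5,0.9],[0,0,0,0,0,-5,0.9],[0,0,0,0,0,-20,0.9],[0,0,0,0,0,-45,0.9],[0,0,0,0,0,-70,0.9]]'; python3 -m crank '[[0,0,0,0,0,-40,0.95],[0,0,0,0,0,-80,0.95],[0,0,0,0,0,-120,0.95],[0,0,0,20,-0.5,-120,0.95],[0,0,0,39,-1,-120,0.95],[0,0,0,39,-1,-120,0.95],[0,0,0,39,-1,-120,0.95],[0,0,0,39,-1,-120,0.95],[0,0,0,39,-1,-120,0.95],[0,0,0,39,-1,-120,0.95]]'
python3 - <<'E'
from h import *
p,d=vision.camera('top');cv2.imwrite('pics/t2.png',p[:,:,::-1])
s=manip.state();p,d=vision.camera('wrist');cv2.imwrite('pics/w6.png',p[:,:,::-1]);C=cam('wrist',s);X=cloud(C,d)
print(s['position'],s['orientation'])
S=X.reshape(-1,3)[d.ravel()>0]
a=np.radians(100.2);D=(S[:,:2]-[.5449,.2237])@np.array([[np.sin(a),-np.cos(a)],[np.cos(a),np.sin(a)]]).T*1000
m=(abs(D[:,0])<40)&(S[:,2]>.048)&(S[:,2]<.065)&(abs(D[:,1])<70)
print('long',np.histogram(D[m,1],bins=np.arange(-60,70,3)))
mm=m&(abs(D[:,1])<15);print('insert x',np.percentile(D[mm,0],[1,99]) if mm.any() else '',np.median(S[mm,2]))
E
```

```text
t: 29.35
position: [0.5454, 0.2259, 0.115]
orientation: [180.0, -0.0, 100.2]
wrist_force: [1.0, -0.4, 0.1]
width: 0.082
grasp_force: 0.0
t: 30.35
position: [0.5376, 0.2637, 0.2332]
orientation: [-180.0, 0.0, 100.2]
wrist_force: [-0.3, 0.2, 0.7]
width: 0.0867
grasp_force: 0.0
[0.53758439 0.26377941 0.23314797] [-1.79984769e+02  3.78854434e-03  1.00202154e+02]
long (array([  0,  13, 163, 172, 178, 161, 164, 175, 196, 182, 179, 180, 197,
       189, 141, 195, 213, 190, 146, 160, 198, 216, 181, 182, 188, 217,
       213, 212, 131, 204, 214, 218, 206, 198, 204, 222, 229, 199, 202,
       274,  98,  71,  60]), array([-60, -57, -54, -51, -48, -45, -42, -39, -36, -33, -30, -27, -24,
       -21, -18, -15, -12,  -9,  -6,  -3,   0,   3,   6,   9,  12,  15,
        18,  21,  24,  27,  30,  33,  36,  39,  42,  45,  48,  51,  54,
        57,  60,  63,  66,  69]))
insert x [-30.25357105  30.67076245] 0.05620748405877596
```

View pics/w6.png

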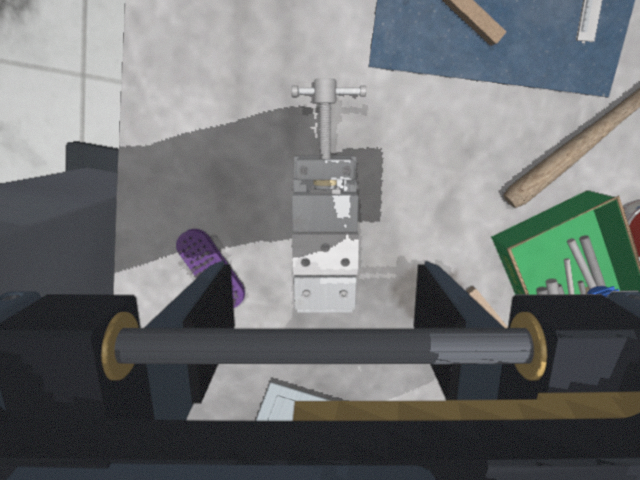

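The insert sits flush between the jaws (292–358, 235–275), with the sliding jaw at (292–358, 193–233). Going down to grip the jaw.

```bash
python3 -m crank '[[0,0,0,0,0,30,0.95],[0,0,0,0,0,75,0.95],[0,0,0,0,0,120,0.95],[0,0,0,0,0,155,0.95],[0,0,0,0,0,177,0.95],[0,0,0,0,0,187,0.95],[0,0,0,0,0,191,0.95],[0,0,0,0,0,191,0.95],[0,0,0,0,0,191,0.8],[0,0,0,0,0,191,0.6]]' 15; python3 -m crank '[[0,0,0,0,0,0,0.5],[0,0,0,0,0,0,0.5],[0,0,0,0,0,0,0.5],[0,0,0,0,0,0,0.5],[0,0,0,0,0,0,0.5],[0,0,0,-1,0,0,0.5],[0,0,0,-2,0,0,0.5],[0,0,0,-3,0,0,0.5],[0,0,0,-3.5,0,0,0.5],[0,0,0,-3.5,0,0,0.5]]' 25
```

```text
t: 31.45
position: [0.5382, 0.2645, 0.0434]
orientation: [179.9, -0.0, 100.2]
wrist_force: [0.6, -0.7, -0.3]
width: 0.0735
grasp_force: 0.0
t: 32.45
position: [0.5388, 0.2613, 0.0428]
orientation: [179.9, -0.0, 100.2]
wrist_force: [1.7, 3.5, 5.5]
width: 0.0601
grasp_force: 25.0
```

```bash
python3 -m crank '[[0,0,0,-0.2,0,0,0.5],[0,0,0,-0.4,0,0,0.5],[0,0,0,-0.6,0,0,0.5],[0,0,0,-0.8,0,0,0.5],[0,0,0,-1,0,0,0.5],[0,0,0,-1,0,0,0.5],[0,0,0,-1,0,0,0.5],[0,0,0,-1,0,0,0.5],[0,0,0,-1,0,0,0.5],[0,0,0,-1,0,0,0.5]]'
```

```text
t: 33.45
position: [0.5389, 0.2604, 0.0428]
orientation: [179.9, -0.0, 100.2]
wrist_force: [1.1, 4.9, 5.7]
width: 0.0599
grasp_force: 25.0
```

```bash
python3 -m crank '[[0,0,0,-0.1,0,0,0.5],[0,0,0,-0.2,0,0,0.5],[0,0,0,-0.3,0,0,0.5],[0,0,0,-0.4,0,0,0.5],[0,0,0,-0.5,0,0,0.5],[0,0,0,-0.5,0,0,0.5],[0,0,0,-0.5,0,0,0.5],[0,0,0,-0.5,0,0,0.5],[0,0,0,-0.5,0,0,0.5],[0,0,0,-0.5,0,0,0.5]]'
```

```text
t: 34.45
position: [0.539, 0.26, 0.0428]
orientation: [179.9, -0.1, 100.2]
wrist_force: [0.5, 4.9, 4.9]
width: 0.0597
grasp_force: 25.0
```

```bash
python3 -m crank '[[0,0,0,-0.1,0,0,0.5],[0,0,0,-0.2,0,0,0.5],[0,0,0,-0.3,0,0,0.5],[0,0,0,-0.4,0,0,0.5],[0,0,0,-0.5,0,0,0.5],[0,0,0,-0.5,0,0,0.5],[0,0,0,-0.5,0,0,0.5],[0,0,0,-0.5,0,0,0.5],[0,0,0,-0.5,0,0,0.5],[0,0,0,-0.5,0,0,0.5]]'
```

```text
t: 35.45
position: [0.5391, 0.2596, 0.0429]
orientation: [179.9, -0.1, 100.2]
wrist_force: [1.1, 6.7, 4.9]
width: 0.0597
grasp_force: 25.0
```

```bash
python3 -m crank '[[0,0,0,-0.1,0,0,0.5],[0,0,0,-0.2,0,0,0.5],[0,0,0,-0.3,0,0,0.5],[0,0,0,-0.4,0,0,0.5],[0,0,0,-0.5,0,0,0.5],[0,0,0,-0.5,0,0,0.5],[0,0,0,-0.5,0,0,0.5],[0,0,0,-0.5,0,0,0.5],[0,0,0,-0.5,0,0,0.5],[0,0,0,-0.5,0,0,0.5]]'
```

```text
t: 36.45
position: [0.5391, 0.2596, 0.0429]
orientation: [179.9, -0.1, 100.2]
wrist_force: [-0.1, 11.5, 3.6]
width: 0.0598
grasp_force: 25.0
```

```bash
python3 -m crank '[[0,0,0,-0.2,0,0,0.5],[0,0,0,-0.4,0,0,0.5],[0,0,0,-0.6,0,0,0.5],[0,0,0,-0.6,0,0,0.5],[0,0,0,-0.6,0,0,0.5],[0,0,0,-0.6,0,0,0.5],[0,0,0,-0.6,0,0,0.5],[0,0,0,-0.6,0,0,0.5],[0,0,0,-0.6,0,0,0.5],[0,0,0,-0.6,0,0,0.5]]'
```

```text
t: 37.45
position: [0.5391, 0.2595, 0.0429]
orientation: [179.9, -0.1, 100.2]
wrist_force: [-2.2, 18.6, 3.3]
width: 0.0597
grasp_force: 25.0
```

Nipped firmly: the force rises with no further motion. Releasing, rising and checking.

```bash
python3 -m crank '[[0,0,0,0,0,0,0.8],[0,0,0,0,0,0,0.9],[0,0,0,0,0,0,0.9],[0,0,0,0,0,0,0.9],[0,0,0,0,0,0,0.9],[0,0,0,0,0,-10,0.9],[0,0,0,0,0,-40,0.9],[0,0,0,0,0,-85,0.9],[0,0,0,0,0,-130,0.9],[0,0,0,0,0,-180,0.9]]'; python3 -m crank '[[0,0,0,0,0,-10,0.9],[0,0,0,0,0,-10,0.9],[0,0,0,0,0,-10,0.9],[0,0,0,0,0,-10,0.9],[0,0,0,0,0,-10,0.9],[0,0,0,0,0,-10,0.9],[0,0,0,0,0,-10,0.9],[0,0,0,0,0,-10,0.9],[0,0,0,0,0,-10,0.9],[0,0,0,0,0,-10,0.9]]'
python3 - <<'E'
from h import *
s=manip.state();p,d=vision.camera('wrist');cv2.imwrite('pics/w7.png',cv2.resize(p[140:330,220:430,::-1],None,fx=3,fy=3))
p,d=vision.camera('top');X=cloud(cam('top'),d);S=X.reshape(-1,3)[d.ravel()>0]
k=S[(np.hypot(S[:,0]-.55,S[:,1]+.05)<.03)&(S[:,2]>.03)&(S[:,2]<.08)];print(len(k),np.median(k,0) if len(k) else '')
E
```

```text
t: 38.45
position: [0.5381, 0.2573, 0.2243]
orientation: [-180.0, 0.0, 100.2]
wrist_force: [-0.4, 0.5, -0.3]
width: 0.0823
grasp_force: 0.0
t: 39.45
position: [0.5387, 0.2577, 0.2322]
orientation: [-180.0, -0.0, 100.2]
wrist_force: [0.4, 0.3, 0.4]
width: 0.0822
grasp_force: 0.0
105 [ 0.54999131 -0.04987665  0.04584677]
```

View pics/w7.png

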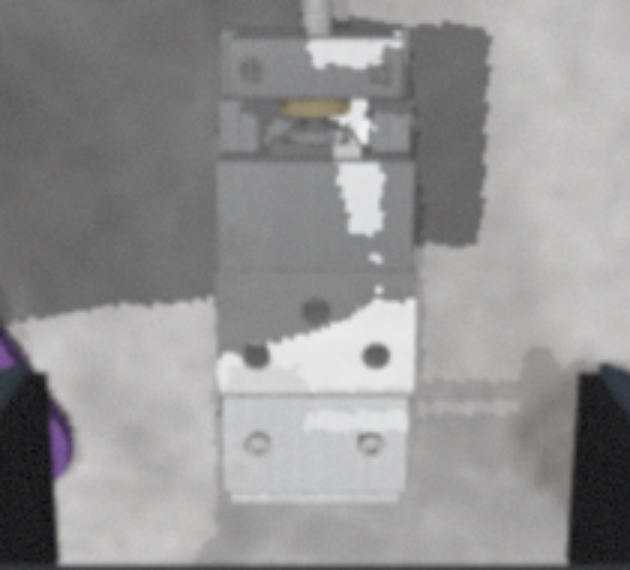

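The crop shows the insert (218–415, 270–393) nipped between the jaws with no gaps and its ends flush. Handing in.

```bash
python3 -c "
from cell import manip
print(manip.job_done())"
```

```text
the job is handed in; nothing more can be done
None
```

I handed the job in at about 39.5 s: the lid lies flat on the bench with its knob up, the insert is nipped between the vise jaws with its ends flush, and the gripper is clear; no verdict came back.

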